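# Pack the engraving pen and shut its case

## Task

Lay the black engraving pen into its two saddles in the open case, metal nose in the narrow saddle. Then push the open orange lid from behind, past upright, and take your hand away so that it swings shut by its own weight, and press the lid's front edge down, gently and only as hard as it needs, until the catch has snapped home and stays shut. Do not shove the case along the table, and leave the two glasses and the gold marker where they are.

Things in the scene. Friction and masses are not known exactly. Their poses are not given: they have to be found in the camera images.
- case: Black base of a small sealed tool case standing loose on the table (1.5 kg with lid; a level push of 7 to 11 N slides it). Outside 150 mm along x, 240 mm along y, 55 mm high, walls and floor 4 mm. Origin: centre of the underside. +x is the rear with the lid's hinge, -x the front with the catch, z up. Grey saddles inside for the pen; a bit block and a white disc behind them, up to 38 mm high.
- nest (a point): Where the pen's origin belongs: 22 mm in front of the case's middle, 10 mm to +y, 20 mm above its underside. The pen lies along the case's y, tip to -y, on a wide saddle (25 mm at its floor, flared to 37 mm, 14 mm deep) 45 mm off to +y and a narrow one (16 to 26 mm) 67 mm off to -y; 4 mm play along it. Between them free for fingers to 16 mm below this point. Axes as the case.
- nest_tip (a point): Where the pen's tip point lies when the pen is home: 90 mm from nest towards the case's -y, 11 mm higher. Axes as the case.
- pen: Black cordless engraving pen lying on the grey mat, about 110 g: square body 22 x 22 mm with rounded edges and 120 mm long (x -70 to +50 mm), then a steel nose of 13 mm diameter (x 50 to 76 mm) and a brass bit of 4 mm (to 90 mm). Origin: on the underside, near the centre of mass; x points to the tip, z up.
- pen_tip (a point): Tip of the pen's bit, on the pen's axis, 90 mm from the pen's origin along x and 11 mm up.
- lid (a joint): Orange lid's angle in rad: 0 shut, grows as it opens, 1.95 leaning back on its stop. A shell 150 x 240 mm, 28 mm deep, about 0.4 kg, on a slightly stiff, damped hinge. It balances at about 1.3; below about 1.1 it falls by itself in 2 to 4 s and comes to rest on its unsnapped catch at about 0.04 (front edge 6 mm up). Snapped home it reads below 0.01.
- lid_hinge (a point): Middle of the lid's hinge axis, on the rear upper edge of the case: 75 mm behind its middle, 55 mm above its underside. The hinge axis runs along the case's y.
- lid_edge (a point): Middle of the lid's free (front) edge on its outer, upper face: when shut 150 mm in front of the hinge axis and 28 mm above it. A black catch tongue 50 mm wide hangs from the front wall here and projects 7 mm beyond it. Its axes turn with the lid: x along the lid from the free edge towards the hinge, z out of the lid's outer face.
- press_pad (a point): Where to press the lid down: on its outer face, 16 mm from the free edge, middle of the width; axes as lid_edge. The catch tongue first rides down a ramp, then the front edge squeezes a stiff rubber seal over the last 3 mm; the catch hooks only when the lid is squeezed to 0 or just below, at 14 to 18 N here (its keeper is set differently each time). Let go sooner it springs up about 3 mm.
- jar: Finished glass with a wooden lid, 68 mm across, 110 mm high, standing loose. Origin: centre of the underside.
- tumbler: Amber glass tumbler, 72 mm across at the rim, 90 mm high, standing loose. Origin: centre of the underside.
- marker: Gold marker lying loose, 105 x 12 mm. Origin: middle of the underside, x along it.
Not all that is in view belongs to the job. Several things look just like the pen: the one meant starts farthest to the robot's left.

How it is judged:
By the outcome, as a careful person would: the job done as asked, in the order asked, and still so for the second after the job is handed in, with the robot touching nothing.
It also fails if it takes over 69 s, if anything falls off the work surface, if the arm or the gripper's body presses on something with over 40 N, if the wrist force passes 120 N, or if a joint passes its speed limit or range.

## Robot

A 6-joint arm with a two-finger parallel gripper is mounted at the origin on the work surface. World frame = base frame: x ahead of the robot, y to its left, z up, the work surface at z = 0. Lengths are in mm, angles in rad, forces in N, time in s.
With the tool pointing down it reaches from about 400 to 825 mm from the base axis. Payload 7 kg.
Tool frame: the origin (TCP) lies at the very end of the fingers, on their centre line; the grasp point (between the pads) lies 19 mm behind it; z points along the fingers, y is the direction in which the jaws open and shut (so a half turn about z gives the same grasp; the last joint's range is limited). The gripper opens to 88 mm and grips with 3 to 60 N. Pads are 19 mm wide; open, the fingers measure 130 mm over their backs; the gripper's body (78 mm by 193 mm) begins 47 mm behind the grasp point.
Start: joints at [-0.824, 0.359, 0.012, 0, -1.224, -0.288], TCP at [298.91, -605.184, 226.561] pointing down, gripper open.
Joint ranges: [-3.07, 3.07], [-1.43, 2.12], [-1.02, 1.25], [-3.03, 1.67], [-3.05, -0], [-3.03, 3.03]. Speed limits (rad/s): [2.39, 2.39, 3.01, 3.14, 3.14, 3.14].

## Interface

Orientations are given as a unit quaternion [x, y, z, w].
In Python, from plant import bot gives the robot as it stands. Calls block until the motion is done:
- bot.move_ptp(position, orientation): joint-space move of the TCP to a pose.
- bot.line_to(position, velocity=150, ori=None): straight line of the TCP; ori=None keeps the orientation; velocity is the mean speed in mm/s.
- bot.move_joints(angles): joint-space move.
- bot.move_gripper(opening, force=None): finger opening in mm; force is the grip in N (None keeps the last); returns when the fingers have stopped.
- bot.pause(seconds).
- bot.solve_ik(position, orientation): joint angles nearest the present ones, or None.
- bot.read_state(): the state.
- bot.camera(name): name is "side" or "top" or "wrist"; returns the picture (420x560x3 uint8, red, green, blue); there is no depth.
- bot.get_calibration(name): a dict with "fx", "fy", "cx", "cy" (pixels), "view" (4x4, takes a point from world to camera coordinates); the wrist camera has in their place "T_tool_cam" (4x4, takes a point from camera to tool coordinates, whose origin is the TCP and whose axes are the flange's). Camera axes: x right, y up, looking along -z (the intrinsics and any distortion apply to the point x, -y, -z); pixel columns grow to the right and rows downward; lengths in mm; the calibration is good to about 2 mm. A picture is of the moment at which its call begins: read the wrist's pose just before it. get_calibration takes no time and is no camera call.
A pose or a line that the arm cannot do raises bot.Unreachable and nothing moves.
- bot.close_job(): hands the job in, once; it reports no verdict.
The state is a dict: "t": time; "joint_pos": joint angles; "qvel": joint speeds; "tau": joint torques, N m; "tcp_pos": TCP position; "eef_rot": TCP orientation; "contact_force": force on the tool from outside, world axes, zero at the start; "moment": the same for the moment, N m; "width": finger opening in mm.
Only numpy, scipy, OpenCV 4.12 (cv2) and the standard library are available. Lean on these libraries where they do the work, as an engineer would, in place of code of your own. Each camera call takes 0.05 s, during which the arm holds its last target. There are 200 camera calls.

## Working session

There is one attempt and no reset: what is moved stays moved. The work goes in short steps, each a Python script; the robot and the scene stay as the last script left them, time stands still between calls to the robot, and variables do not carry over. Pictures are saved under pics/ and viewed, on a budget of 10 in all, crops included, one or two more only if the job needs it, and the job is handed in when it is done.

```bash
ls; mkdir -p pics
python3 - <<'E'
from plant import bot
import cv2,numpy as np
np.set_printoptions(precision=4,suppress=True)
s=bot.read_state();print(s)
for n in("top","side"):
    cv2.imwrite(f"pics/{n}0.png",cv2.cvtColor(bot.camera(n),cv2.COLOR_RGB2BGR))
for n in("top","side","wrist"):print(n,bot.get_calibration(n))
E
```

```text
pics
{'t': 0.0, 'joint_pos': array([-0.8239,  0.3594,  0.0111, -0.0003, -1.2241, -0.2881]), 'qvel': array([ 0.0006,  0.    , -0.0014, -0.0013, -0.0001,  0.0004]), 'tau': array([ -0.0016, -58.2712,  29.3049,   6.997 ,   0.0068,  -0.0002]), 'tcp_pos': array([ 298.6693, -604.7894,  225.6211]), 'eef_rot': array([-0.2273,  0.9738,  0.0008, -0.0003]), 'contact_force': array([ 0.528 , -0.4606,  0.3995]), 'moment': array([ 0.0281,  0.0754, -0.0099]), 'width': 87.31454288779358}
top {'fx': 411.02567160826123, 'fy': 411.02567160826123, 'cx': 281.60066461075917, 'cy': 215.58806380510623, 'view': array([[   -0.029 ,    -0.9994,     0.021 ,   -27.4064],
       [    0.9971,    -0.0275,     0.0708,  -573.0359],
       [   -0.0702,     0.023 ,     0.9973, -1173.4764],
       [    0.    ,     0.    ,     0.    ,     1.    ]])}
side {'fx': 447.23215800958405, 'fy': 447.23215800958405, 'cx': 282.26988941684857, 'cy': 216.9301646247733, 'view': array([[   -0.9775,    -0.211 ,    -0.0005,   512.033 ],
       [    0.1609,    -0.7467,     0.6454,  -167.0164],
       [   -0.1365,     0.6308,     0.7639, -1259.2981],
       [    0.    ,     0.    ,     0.    ,     1.    ]])}
wrist {'fx': 289.85763335192564, 'fy': 289.85763335192564, 'cx': 284.848003351164, 'cy': 208.1611397819484, 'T_tool_cam': array([[   0.0003,    0.9677,    0.2522,   67.0151],
       [   1.    ,   -0.0001,   -0.0007,    0.0957],
       [  -0.0006,    0.2522,   -0.9677, -158.0798],
       [   0.    ,    0.    ,    0.    ,    1.    ]])}
```

View pics/top0.png

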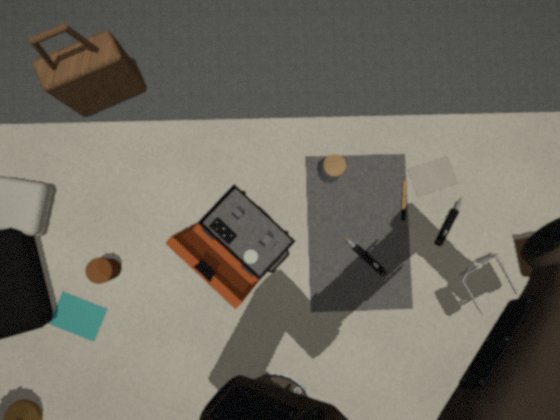

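View pics/side0.png

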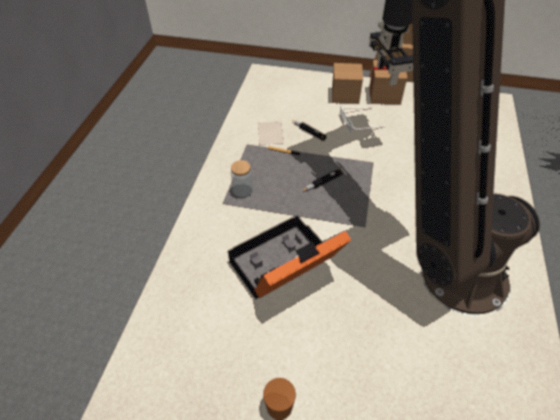

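The top view shows two pen-like objects. A at (370,258) lies on the mat, B at (447,222) lies on the table to its right. The robot's left is image left, so A is the pen. I'll confirm it and measure in an enlarged crop.

Run:
```python
import cv2
a=cv2.imread("pics/top0.png")
cv2.imwrite("pics/crop1.png",cv2.resize(a[145:345,160:360+66],None,fx=3,fy=3,interpolation=cv2.INTER_CUBIC)[:600,:798])
```

```text
(no output)
```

View pics/crop1.png

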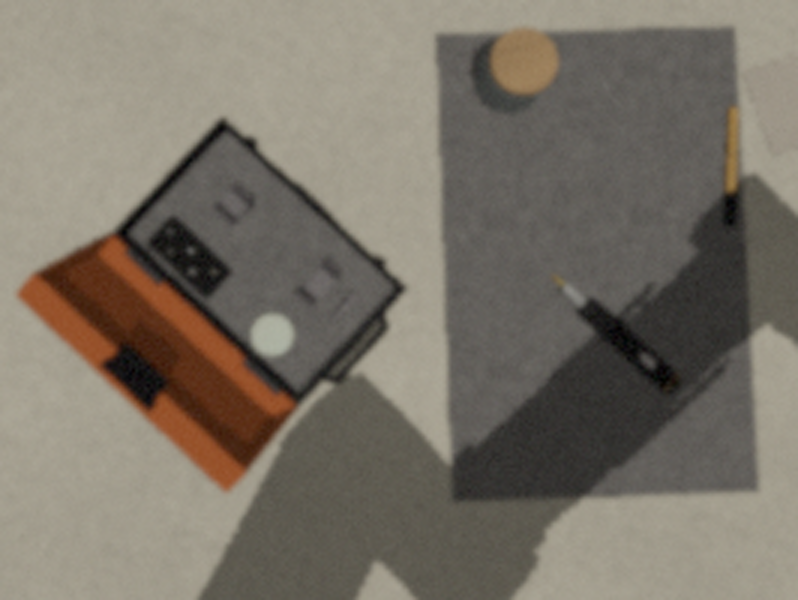

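Crop: pen A has its tip at (553,277) and tail at (675,387), nose pointing up-left, and it is leftmost and on the mat. Case rim corners are at (224,121), (404,288), (120,233) and (299,397). The jar lid is at (525,62) and the marker at (732,165).

```bash
cat > h.py <<'E'
from plant import bot
import cv2,numpy as np
from scipy.spatial.transform import Rotation as R
np.set_printoptions(precision=3,suppress=True)
def ray(cal,V,px):
    d=np.array([(px[0]-cal['cx'])/cal['fx'],-(px[1]-cal['cy'])/cal['fy'],-1.])
    return V[:3,:3].T@d, -V[:3,:3].T@V[:3,3]
def toz(cal,V,px,z):
    d,o=ray(cal,V,px); return o+d*(z-o[2])/d[2]
def wristview():
    s=bot.read_state(); c=bot.get_calibration("wrist")
    T=np.eye(4);T[:3,:3]=R.from_quat(s['eef_rot']).as_matrix();T[:3,3]=s['tcp_pos']
    return c,np.linalg.inv(T@c['T_tool_cam'])
def proj(cal,V,p):
    q=V[:3,:3]@p+V[:3,3]; return np.array([cal['cx']+cal['fx']*q[0]/-q[2],cal['cy']-cal['fy']*q[1]/-q[2]])
def snap(n,f):
    cv2.imwrite(f,cv2.cvtColor(bot.camera(n),cv2.COLOR_RGB2BGR))
def down(yaw):  # tool x along yaw, z down; tool y = yaw-90deg
    return (R.from_euler('z',yaw)*R.from_euler('x',np.pi)).as_quat()
E
python3 - <<'E'
from h import *
c=bot.get_calibration("top");V=c['view']
f=lambda x,y,z:toz(c,V,(160+(x+.5)/3-.5,145+(y+.5)/3-.5),z)
t,r=f(553,277,11),f(675,387,15);print("pen",t,r,np.hypot(*(t-r)[:2]),np.arctan2(*(t-r)[1::-1]))
K=[f(*p,55) for p in((224,121),(404,288),(299,397),(120,233))];print("case",K,np.mean(K,0))
K=np.array(K); print([np.linalg.norm(K[i]-K[i-1]) for i in range(4)])
y=(K[1]+K[2]-K[0]-K[3]);x=(K[2]+K[3]-K[0]-K[1]);print(np.arctan2(y[1],y[0]),np.arctan2(x[1],x[0]))
print("jar",f(525,62,110),"marker",f(735,108,8),f(730,222,8), "tumbler",toz(c,V,(99,270),90))
print(down(0.3),R.from_quat(bot.read_state()['eef_rot']).as_matrix())
E
```

```text
pen [ 504.874 -224.614   11.   ] [ 395.112 -338.176   15.   ] 157.93695900715565 0.80241663689383
case [array([660.018,  88.394,  55.   ]), array([497.985, -76.536,  55.   ]), array([399.717,  24.261,  55.   ]), array([556.973, 187.634,  55.   ])] [528.673  55.938  55.   ]
[np.float64(143.06203645891762), np.float64(231.20687046437715), np.float64(140.7715630952976), np.float64(226.75998454738996)]
-2.3422750725630346 2.35937721423283
jar [ 698.65 -189.72  110.  ] marker [ 666.872 -412.669    8.   ] [ 553.942 -402.018    8.   ] tumbler [434.219 452.547  90.   ]
[0.989 0.149 0.    0.   ] [[-0.897 -0.443 -0.001]
 [-0.443  0.897  0.001]
 [ 0.     0.001 -1.   ]]
```

Run:
```python
from h import *
yaw=.802-np.pi
bot.move_ptp([442.4,-289.3,110],down(yaw))
c,V=wristview()
snap("wrist","pics/w1.png");np.save("V1.npy",V)
s=bot.read_state();print(s['t'],s['tcp_pos'],s['joint_pos'])
a=cv2.imread("pics/w1.png")
print([proj(c,V,np.array(p)) for p in((504.9,-224.6,11),(442.4,-289.3,22),(395,-338,15))])
cv2.imwrite("pics/w1b.png",cv2.resize(a,(800,600),interpolation=cv2.INTER_CUBIC))
```

```text
1.5167 [ 442.693 -290.216  110.387] [-0.209  0.229 -0.465  0.    -0.877 -0.561]
[array([285.702, 295.627]), array([285.695, 211.45 ]), array([285.946, 131.732])]
```

View pics/w1b.png

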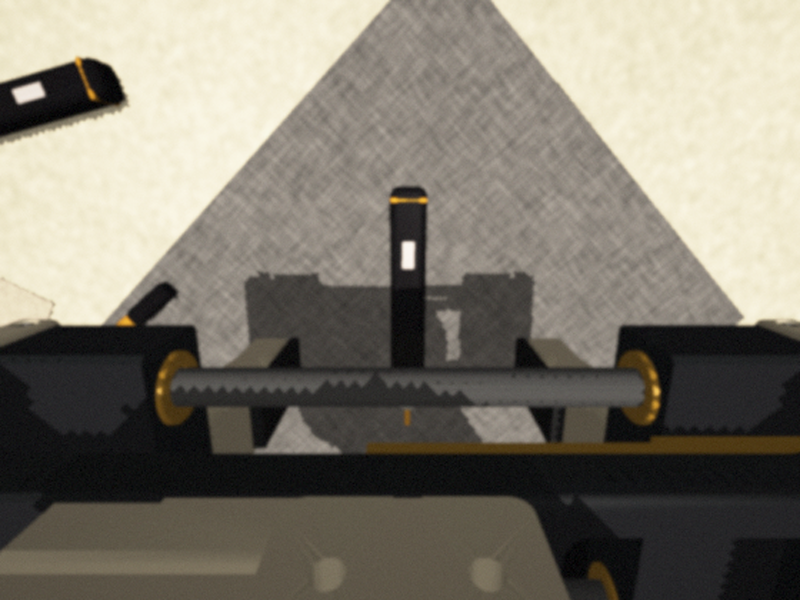

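Wrist view: pen tail at (408,188) and bit tip at (407,425) in the 800×600 image. That is within 2 mm of the prediction; the tip is about 1.7 mm further out. Grasping now.

Run:
```python
from h import *
q=down(.802-np.pi)
bot.move_gripper(50)
bot.line_to([443.5,-288.2,4.5],120)
print(bot.read_state()['contact_force'])
bot.move_gripper(10,25)
s=bot.read_state();print(s['t'],s['tcp_pos'],s['width'],s['contact_force'])
bot.line_to([443.5,-288.2,120],120)
print(bot.read_state()['width'])
bot.move_ptp([608,105,200],down(.795-np.pi)); bot.pause(.3)
c,V=wristview();np.save("V2.npy",V)
snap("wrist","pics/w2.png")
s=bot.read_state();print(s['t'],s['tcp_pos'],s['width'],s['contact_force'],s['joint_pos'])
ctr=np.array([529,56,0]);M=R.from_euler('z',2.365)
for p in((-75,-120,55),(-75,120,55),(75,120,55),(75,-120,55),(-22,55,34)):print(p,proj(c,V,ctr+M.apply(p))/.7)
a=cv2.imread("pics/w2.png")
cv2.imwrite("pics/w2b.png",cv2.resize(a,(800,600),interpolation=cv2.INTER_CUBIC))
```

```text
[-0.014  0.362 -1.03 ]
3.95 [ 443.665 -288.243    4.758] 21.78813135690292 [-0.815  0.314  4.259]
22.08654415926089
7.0083 [607.997 104.449 200.016] 21.888874742079857 [ 0.123 -0.016 -0.796] [ 0.486  0.282 -0.161 -0.    -1.128 -1.263]
(-75, -120, 55) [338.415 320.222]
(-75, 120, 55) [322.323 -48.251]
(75, 120, 55) [563.757 -48.162]
(75, -120, 55) [533.838 320.216]
(-22, 55, 34) [407.532  76.084]
```

View pics/w2b.png

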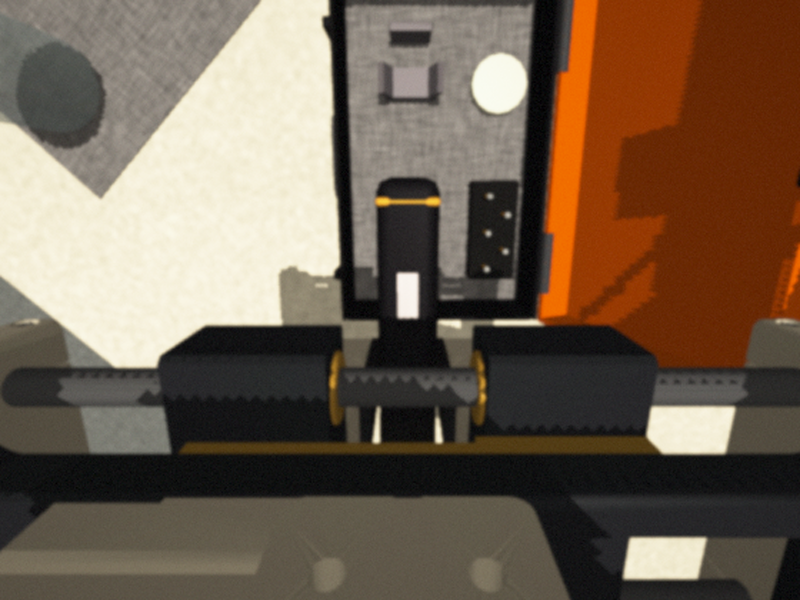

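Run:
```python
import cv2
a=cv2.imread("pics/w2.png")
cv2.imwrite("pics/w2c.png",cv2.resize(a[0:145,220:410],None,fx=4,fy=4,interpolation=cv2.INTER_CUBIC))
```

```text
(no output)
```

View pics/w2c.png

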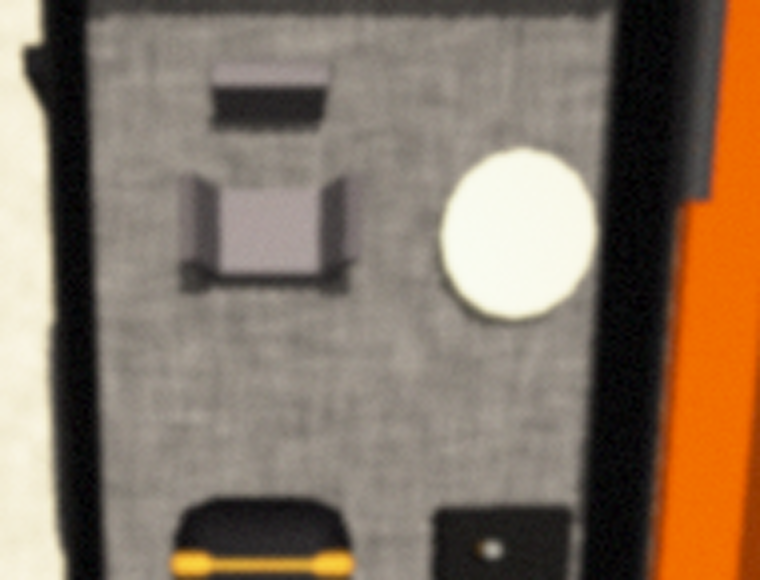

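Run:
```python
from h import *
c=bot.get_calibration("wrist");V=np.load("V2.npy")
ctr=np.array([529,56,0]);M=R.from_euler('z',2.365)
for x,y,z in((-22,55,20),(-22-12.5,55,20),(-22+12.5,55,20),(-22-18.5,55,34),(-22+18.5,55,34)):
    print((x,y,z),(proj(c,V,ctr+M.apply((x,y,z)))-[220,0])*4)
print("pen tail top/bottom predicted")
s=M
for n in((-75,-116,55),(75,-116,55),(-71,-116,4),(71,-116,4),(-71,116,4),(-71,0,55),(-75,0,55),(71,0,55),(75,0,55)):print(n,(proj(c,V,ctr+M.apply(n))-[220,0])*4)
```

```text
(-22, 55, 20) [260.992 227.008]
(-34.5, 55, 20) [213.862 226.997]
(-9.5, 55, 20) [308.12  227.019]
(-40.5, 55, 34) [188.122 213.017]
(-3.5, 55, 34) [334.052 213.051]
pen tail top/bottom predicted
(-75, -116, 55) [ 66.952 882.659]
(75, -116, 55) [615.88  882.645]
(-71, -116, 4) [105.487 835.158]
(71, -116, 4) [555.106 835.155]
(-71, 116, 4) [ 76.284 -10.582]
(-71, 0, 55) [ 63.539 435.101]
(-75, 0, 55) [ 47.407 435.099]
(71, 0, 55) [636.097 435.187]
(75, 0, 55) [652.222 435.189]
```

The crop shows the wide saddle floor at cols 217–322, rows 187–275. Predicted centre was (261,227) and I see (269.5,231), so the nest sits about 2 mm toward case +x and 1 mm toward -y. Next I check the pen tail row for slip, then lower it with a force watch.

Run:
```python
from h import *
c=bot.get_calibration("wrist");V=np.load("V2.npy")
s=bot.read_state();T=R.from_quat(s['eef_rot'])
for p in((70,0,-18),(70,0,-7),(70,0,4),(66,0,-18)):print(p,(proj(c,V,s['tcp_pos']+T.apply(p))-[220,0])*4)
M=R.from_euler('z',2.365);ctr=np.array([529,56,0])
n=ctr+M.apply((-20,9,0));print(n)
q=down(.795-np.pi)
bot.line_to([n[0],n[1],130],150,ori=q)
bot.line_to([n[0],n[1],40],100)
bot.pause(.2);f0=bot.read_state()['contact_force'];print(f0)
for z in np.arange(36,21,-2):
    bot.line_to([n[0],n[1],z],40)
    s=bot.read_state();f=s['contact_force']-f0;print(z,s['tcp_pos'],f,s['t'])
    if f[2]>4 or np.hypot(*f[:2])>5:break
snap("wrist","pics/w3.png");snap("side","pics/s3.png")
c,V=wristview();np.save("V3.npy",V)
a=cv2.imread("pics/w3.png");b=cv2.imread("pics/s3.png")
cv2.imwrite("pics/w3b.png",np.hstack([cv2.resize(a[:,100:460],(400,467)),cv2.resize(b[200:320,200:303],(400,466))[:467]]) if 0 else np.hstack([cv2.resize(a,(480,360)),cv2.resize(b[200:310,220:318],(320,360))]))
```

```text
(70, 0, -18) [260.323 504.484]
(70, 0, -7) [260.219 506.367]
(70, 0, 4) [260.13  507.994]
(66, 0, -18) [260.313 539.962]
[536.958  35.563   0.   ]
[-0.319 -0.48  -0.096]
36 [536.756  35.483  35.787] [ 0.958  0.126 -1.286] 9.4667
34 [536.84   35.508  33.817] [ 1.069  0.247 -0.825] 9.7167
32 [536.855  35.521  31.839] [ 0.756 -0.539 -0.81 ] 9.9667
30 [536.831  35.528  29.85 ] [-0.63   0.649 -0.825] 10.2167
28 [536.849  35.522  27.846] [-0.399  0.698 -0.424] 10.4667
26 [536.841  35.509  25.841] [ 0.404  0.53  -1.395] 10.7167
24 [537.283  35.662  24.598] [-1.69   0.418  6.763] 10.9667
```

View pics/w3b.png

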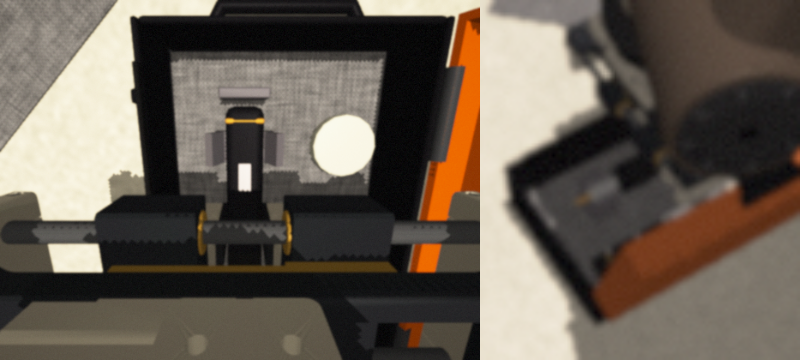

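Force rises to 6.8 N at z = 24.6, as expected for seating. The pen (cols 225–265) is centred between the wide saddle's flares (205–285), and the side view shows the nose on the narrow saddle. Releasing, then looking from above.

Run:
```python
from h import *
bot.move_gripper(31)
s=bot.read_state();p=s['tcp_pos'];print(p,s['width'],s['contact_force'],s['t'])
bot.line_to([p[0],p[1],p[2]+50],80)
M=R.from_euler('z',2.365)
e=p+M.apply((0,-110,0))
bot.line_to([e[0],e[1],200],250)
c,V=wristview();np.save("V4.npy",V);snap("wrist","pics/w4.png")
a=cv2.imread("pics/w4.png")
print(bot.read_state()['t'])
ctr=np.array([529,56,0])+M.apply((2,-1,0))
for n in((-22,80,42),(-22,-40,42),(-22,-80,31),(-22,55,20)):print(n,(proj(c,V,ctr+M.apply(n))-[190,0])*3.2)
cv2.imwrite("pics/w4b.png",cv2.resize(a[:180,190:430],None,fx=3.2,fy=3.2,interpolation=cv2.INTER_CUBIC))
```

```text
[536.921  35.518  23.888] 30.512294362687285 [-0.741  0.244  0.265] 11.5167
13.1583
(-22, 80, 42) [300.988  38.429]
(-22, -40, 42) [300.949 451.469]
(-22, -80, 31) [300.962 567.018]
(-22, 55, 20) [301.029 152.363]
```

View pics/w4b.png

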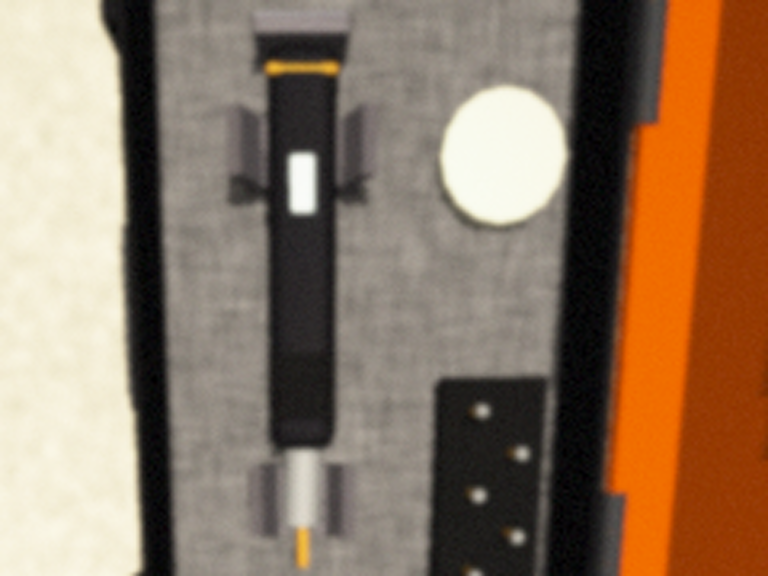

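The pen lies straight with its tail against the stop, the body in the wide saddle and the steel nose in the narrow saddle (nose at (303,490), tip at (303,567), as predicted). Next, the lid.

```bash
cat >> h.py <<'E'
M=R.from_euler('z',2.365)
CTR=np.array([529,56,0])+M.apply((2,-1,0))
HINGE=CTR+M.apply((75,0,0))
fw=-M.apply((1,0,0))
def at(f,z): p=HINGE+f*fw; return [p[0],p[1],z]   # f: forward of hinge
Q=down(2.365-np.pi)
E
python3 - <<'E'
from h import *
for f,z in((-118,300),(-118,170),(32,170),(150,120)):print(f,bot.solve_ik(at(f,z),Q))
s=bot.read_state();p=s['tcp_pos']
bot.line_to([p[0],p[1],290],200)
bot.move_gripper(0,20)
bot.move_ptp(at(-118,300),Q)
bot.line_to(at(-118,170),150)
bot.pause(.2);f0=bot.read_state()['contact_force']
for f in np.arange(-106,34,10):
    bot.line_to(at(f,170),60)
    s=bot.read_state();F=(s['contact_force']-f0)@fw;print(f,round(F,2),round(s['t'],2))
    if F<-8:break
snap("side","pics/s5.png")
E
```

```text
-118 [ 0.915 -0.094 -0.355  0.    -1.31  -0.121]
-118 [ 0.915  0.004 -0.571  0.    -0.995 -0.121]
32 [ 0.565  0.126 -0.437  0.    -1.007  0.229]
150 [ 0.345  0.298 -0.339  0.    -0.934  0.449]
-106 -0.39 17.11
-96 -0.33 17.43
-86 -0.72 17.74
-76 -0.82 18.06
-66 -0.87 18.38
-56 -0.14 18.69
-46 -0.46 19.01
-36 -0.67 19.32
-26 -0.07 19.64
-16 -1.2 19.96
-6 -0.04 20.27
4 -0.61 20.59
14 -0.67 20.91
24 0.56 21.23
```

Run:
```python
from h import *
bot.line_to(at(38,170),60)
snap("side","pics/s5.png")
bot.line_to(at(-30,175),200)
bot.line_to(at(-60,290),250)
bot.pause(3)
snap("side","pics/s6.png"); print(bot.read_state()['t'])
a,b=[cv2.resize(cv2.imread(f"pics/s{i}.png")[170:320,200:400],(400,300),interpolation=cv2.INTER_CUBIC) for i in(5,6)]
cv2.imwrite("pics/s56.png",np.hstack([a,b]))
```

```text
25.875
```

View pics/s56.png

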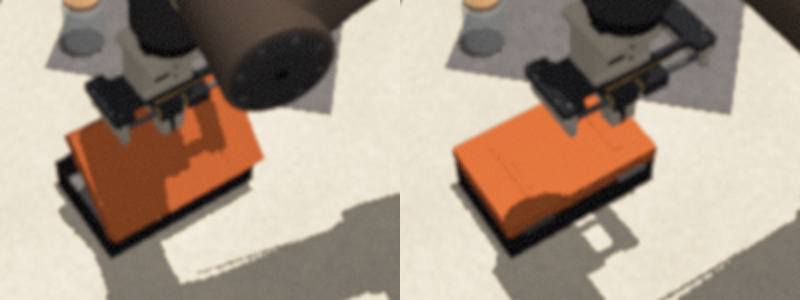

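The left panel shows the lid pushed past upright. The right panel shows it fallen onto its catch, with the case not visibly moved. Pressing now.

Run:
```python
from h import *
bot.move_ptp(at(134,150),Q)
bot.line_to(at(134,97),100)
bot.pause(.3);f0=np.mean([bot.read_state()['contact_force'] for _ in range(3)],0)
z=97;last=0
while z>78:
    z-=0.5
    bot.line_to(at(134,z),12)
    s=bot.read_state();F=s['contact_force']-f0
    print(z,s['tcp_pos'][2].round(2),F.round(1),round(s['t'],2))
    if F[2]>13 or np.hypot(*F[:2])>6 or s['t']>45: break
```

```text
96.5 96.51 [-0.3 -0.2  0.1] 28.06
96.0 95.92 [-0.4  0.6  0.3] 28.31
95.5 95.43 [-1.1  1.   1. ] 28.56
95.0 94.97 [0.8 0.6 1.2] 28.81
94.5 94.46 [0.9 0.6 0.2] 29.06
94.0 93.98 [-0.1  0.9  0.7] 29.31
93.5 93.45 [ 0.8 -0.6  0.9] 29.56
93.0 92.97 [0.  0.3 0.1] 29.81
92.5 92.44 [-0.   0.2  1. ] 30.06
92.0 91.97 [ 0.3 -0.2 -0.4] 30.31
91.5 91.44 [-0.2 -0.1 -0.1] 30.56
91.0 90.97 [-0.8  1.  -0.5] 30.81
90.5 90.46 [-0.5  0.2  0.1] 31.06
90.0 89.99 [ 0.6 -0.7  0.2] 31.31
89.5 89.46 [-0.4  0.7  0.5] 31.56
89.0 88.96 [-1.4 -0.2  0.3] 31.81
88.5 88.45 [1.  0.  0.5] 32.06
88.0 88.0 [-0.1 -0.2 -0.1] 32.31
87.5 87.48 [-0.   0.3  1.1] 32.56
87.0 86.92 [ 0.  -0.4  0.7] 32.81
86.5 86.44 [ 0.2 -0.3  0.3] 33.06
86.0 86.04 [-0.  -0.   0.9] 33.31
85.5 85.68 [-0.3 -0.2  2.1] 33.56
85.0 85.3 [-0.9 -1.7  4.2] 33.81
84.5 84.89 [-1.  -2.5  6.9] 34.06
84.0 84.55 [-1.1 -1.8  8.1] 34.31
83.5 84.22 [-1.5 -2.8  9. ] 34.56
83.0 83.84 [-2.2 -2.7  9.4] 34.81
82.5 83.41 [-1.6 -2.5 11. ] 35.06
82.0 83.3 [-3.4 -2.7 12. ] 35.31
81.5 83.12 [-4.4 -3.1 16. ] 35.56
```

Run:
```python
from h import *
def rd(n=5):
    L=[]
    for _ in range(n): bot.pause(.03);s=bot.read_state();L.append([*s['contact_force'],s['tcp_pos'][2]])
    return np.mean(L,0)
print(rd())
prev=0
for z in (81.3,81.1,80.9,80.7,80.5,80.3,80.1):
    bot.line_to(at(134,z),8); r=rd(); print(z,r,round(bot.read_state()['t'],2))
    if r[2]>16.8 or r[2]<prev-2:break
    prev=r[2]
```

```text
[-4.157 -2.456 16.025 83.146]
81.3 [-4.116 -2.977 16.696 83.032] 36.14
81.1 [-4.569 -2.735 17.388 82.912] 36.56
```

Run:
```python
from h import *
def rd(n=5):
    L=[]
    for _ in range(n): bot.pause(.02);s=bot.read_state();L.append([*s['contact_force'],s['tcp_pos'][2]])
    return np.mean(L,0)
for z in (82,82.7,83.3,84,85):
    bot.line_to(at(134,z),15); r=rd(); print(z,r,round(bot.read_state()['t'],2))
```

```text
82 [-3.352 -2.406 13.021 83.32 ] 36.89
82.7 [-1.763 -2.28   8.596 83.417] 37.23
83.3 [-0.403 -1.503  5.247 83.47 ] 37.56
84 [-0.321  0.342  0.395 83.593] 37.89
85 [ 0.176  0.1   -0.233 84.938] 38.23
```

Run:
```python
from h import *
bot.line_to(at(134,90),60);bot.pause(1.2)
f0=bot.read_state()['contact_force']
for z in (85,84.4,83.9):
    bot.line_to(at(134,z),30);bot.pause(.1);s=bot.read_state();print(z,s['tcp_pos'][2],(s['contact_force']-f0)[2],s['t'])
bot.line_to(at(134,200),150)
bot.move_ptp([298.91,-605.184,226.561],[-0.2273,0.9738,0,0])
bot.pause(.3);print(bot.read_state()['t'])
snap("top","pics/t7.png");snap("side","pics/s7.png")
a=cv2.imread("pics/t7.png")[140:340,60:480];b=cv2.imread("pics/s7.png")[140:420,180:400]
cv2.imwrite("pics/f.png",np.hstack([cv2.resize(a,(504,240)),cv2.resize(b,(189,240))])if 0 else np.vstack([cv2.resize(a,(630,300)),np.hstack([cv2.resize(b[60:160,20:200],(540,300)),np.zeros((300,90,3),np.uint8)])]))
c=bot.get_calibration("top");x=cv2.imread("pics/top0.png")
d=cv2.absdiff(x,cv2.imread("pics/t7.png")).max(2)
for n,(u,v) in dict(jar=(334,165),tumbler=(100,270),marker=(405,195)).items():print(n,(d[v-22:v+22,u-20:u+20]>40).sum())
```

```text
85 84.92159424389017 1.2488661436383448 40.0917
84.4 84.46678767661274 1.5456832163430243 40.4417
83.9 83.87690994348145 0.5836771631149902 40.7917
44.4333
jar 0
tumbler 0
marker 0
```

View pics/f.png

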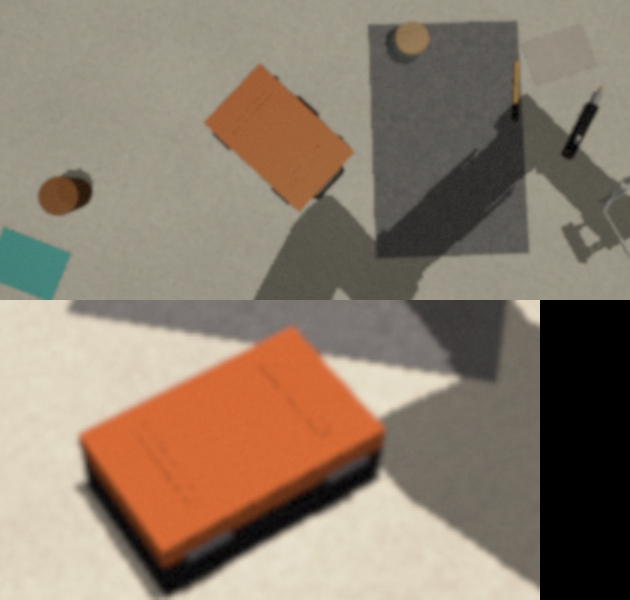

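The lid is flat and shut, the case is where it was, and the jar, tumbler and marker are unchanged. On the re-touch there was no contact at 83.9 mm, where the unsnapped lid had needed about 9 N.

```bash
python3 -c "
from plant import bot
print(bot.close_job())"
```

```text
the job is handed in; nothing more can be done
None
```

The job is done and handed in at about 44 s of the 69 s allowed.

- **Pen:** I took the leftmost pen, the one on the mat, and laid it in the saddles. A close view showed it straight against the stop, with the steel nose in the narrow saddle.
- **Lid:** I pushed it from behind past upright with a push reading of about 1 N or less. I then took the hand away, and it fell onto its catch by itself.
- **Catch:** I pressed the front edge in small steps up to about 17.4 N. When I let go, the force vanished at 83.6 mm. A second touch about 2 s later met almost nothing down to 83.9 mm, where the unsnapped lid had pushed back with about 9 N. So the catch is home and holding.
- **Surroundings:** The final top image showed no change at the jar, tumbler or marker. The case showed no visible shift. I judged the case by eye only and did not re-measure it.

Two small disagreements came up. Contact heights at the lid read 1 to 2 mm away from nominal. The first case estimate was about 2 mm off at the saddles, and I corrected it before placing the pen. The rim edges suggested about 3.5 mm instead, and I went with the saddles.

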